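# Turn the white-iced chocolate disc over through the twisted wire guide

## Task

Take the dark chocolate disc with the white icing from the wooden stand and drop it, on edge, into the twisted wire guide, with its white face away from the blue tray (the guide turns it half round), so that it slides out and comes to lie in the blue tray, white face up. Leave the other two discs standing where they are.

Things in the scene. Friction and masses are not known exactly. Their poses are not given: they have to be found in the camera images.
- white_disc_mid (a point): Centre of the disc to turn: dark brown chocolate, white icing on one face, 44 mm across, 10 mm thick, 22 g, on its rim in any of 3 places, 85 mm apart, of a low wooden stand that hides its lowest 8 mm (rails: top 16 mm above the bench, 15 mm to each side of the disc). Centre starts 30 mm above the bench. x: out of the white face. It starts facing within 40 degrees of how it must face over the slot.
- pink_disc_mid (a point): Centre of a bystander: disc of the same size and stance in the same stand, caramel-brown chocolate with pink icing on one face; x: out of the iced face. Leave it standing.
- green_disc_mid (a point): Centre of a bystander: disc of the same size and stance in the same stand, cream-coloured chocolate with green icing on one face; x: out of the iced face. Leave it standing.
- slot_mouth (a point): Middle of the wire guide's mouth, 290 mm up, level with its frame (52 mm in x by 78 in y). x: towards the blue tray (floor middle 132 mm out, 146 x 86 mm, walls 18 mm); y: along the slot; z: up. A disc dropped on edge, faces square to x, within 8 mm and 10 degrees, lowest rim 5 to 15 mm below the frame, fingers above it, is turned and slides out; the face that looked to -x ends up on top.
Not all that is in view belongs to the job. What is meant by the part that bears white_disc_mid is not purple or turquoise, and is the smaller of those in its own colour.

How it is judged:
On the way:
1. the white-iced disc drops through the twisted slot (z of white_disc_mid in the frame of slot_mouth between -0.16 and -0.06 m and horizontal distance between white_disc_mid and slot_mouth below 0.02 m).
At the end, for the whole second after the job is handed in: The white-iced disc lies in the blue tray with its white face up, within 15 degrees of level, and the pink and green discs are within 20 mm of where they began (x of white_disc_mid in the frame of slot_mouth between 0.05 and 0.205 m and y of white_disc_mid in the frame of slot_mouth between -0.045 and 0.045 m and z of white_disc_mid in the frame of slot_mouth below -0.27 m and angle between white_disc_mid's own x axis and vertical below 0.26 rad and distance of each of pink_disc_mid, green_disc_mid from where it was at the start of the episode below 0.02 m); the robot touches nothing.
It fails at once if the pink or the green disc is moved from its place by more than 20 mm (distance of any of pink_disc_mid, green_disc_mid from where it was at the start of the episode above 0.02 m).
It also fails if it takes over 40 s, if anything falls off the work surface, if the arm or the gripper's body presses on something with over 40 N, if the wrist force passes 120 N, or if a joint passes its speed limit or range.

## Robot

A 6-joint arm with a two-finger parallel gripper is mounted at the origin on the work surface. World frame = base frame: x ahead of the robot, y to its left, z up, the work surface at z = 0. Lengths are in m, angles in rad, forces in N, time in s.
With the tool pointing down it reaches from about 0.3 to 0.775 m from the base axis. Payload 14.6 kg.
Tool frame: the origin (TCP) lies at the very end of the fingers, on their centre line; the grasp point (between the pads) lies 19 mm behind it; y points along the fingers, z is the direction in which the jaws open and shut, and the axes are right-handed (so a half turn about y gives the same grasp; the last joint's range is limited). The gripper opens to 94 mm and grips with 3 to 60 N. Pads are 16 mm wide; open, the fingers measure 119 mm over their backs; the gripper's body (75 mm by 177 mm) begins 78 mm behind the grasp point.
Start: joints at [1.2, 0.3, 1.521, -0, 1.321, -0.067], TCP at [0.165, 0.525, 0.205] pointing down, gripper open.
Joint ranges: [-3.03, 3.03], [-0.79, 2.21], [0.23, 2.52], [-1.04, 4.18], [0, 3.07], [-2.55, 2.55]. Speed limits (rad/s): [2.22, 2.22, 2.57, 3.14, 3.14, 3.14].

## Interface

Orientations are given as [roll, pitch, yaw] about the fixed x, y, z axes, in that order (R = Rz(yaw) Ry(pitch) Rx(roll)).
In Python, from station import get_obs, camera, job gives the robot as it stands.
- The arm moves only by the tool step_arm, never from a script. Its argument "targets" is a list of rows, each a list of 6 numbers: the shift along the tool's x, y, z in mm, then the turn, a rotation vector about the tool's x, y, z in degrees. In form: [[dx, dy, dz, rx, ry, rz], ...]. A call has 1 to 12 rows; each row shifts and turns the commanded pose from where the row before left it, along the tool's axes as they then stand; what a row does not reach is not made up. A row lasts 1/8 s, in which the tool goes at most 62.5 mm and 10.7 degrees, less where a joint would pass 70% of its speed; a pose out of reach is approached as far as the arm can. A call is refused whole if a number of a shift passes 62.5 or a number of a turn 10.7, either way. A call with a gripper value outside its range is refused whole. "gripper" is the opening, from -1 (shut) to 1 (fully open), set as the call begins (left out, the last holds). The fingers move at their own pace and stop on an object; "squeeze" is the grip in N (left out, the last holds). Time passes only in rows, so rows that do not move let the fingers close. It gives the time, the measured TCP pose, the force and the opening at its end, in the units of the state.
- get_obs(): the state, without advancing time (a new reading comes with each control period).
- camera(name): name is "side" or "top"; returns a dict with "pixels" (384x512x3 uint8, red, green, blue), "intrinsics" (3x3 intrinsics, pixels), "R" (3x3) and "t" (3): a world point X has camera coordinates R X + t. Camera axes: x right, y down, z forward; pixel columns grow to the right and rows downward; lengths in m; the calibration is good to about 2 mm. A picture is of the moment at which its call begins. There is no depth.
- job.hand_in(): hands the job in, once; it reports no verdict.
The state is a dict: "time_s": time; "qpos": joint angles; "joint_vel": joint speeds; "tau": joint torques, N m; "ee_pos": TCP position; "eef_rot": TCP orientation; "force": force on the tool from outside, world axes, zero at the start; "moment": the same for the moment, N m; "grip_width": finger opening in m.
Only numpy, scipy, OpenCV 4.12 (cv2) and the standard library are available. Lean on these libraries where they do the work, as an engineer would, in place of code of your own. Each camera call takes 0.05 s, during which the arm holds its last target.

## Working session

There is one attempt and no reset: what is moved stays moved. The work goes in short steps, Python scripts to look and compute and a tool call to move; the robot and the scene stay as the last step left them, time stands still between calls to the robot, and variables do not carry over. Pictures are saved under pics/ and viewed, and the job is handed in when it is done.

Besides the shell and the picture viewer there is one more tool, called after ">>>" by a JSON object that holds its "api" and its "payload". step_arm: Moves the arm, as the interface text tells. Its arguments: {"type":"object","properties":{"targets":{"type":"array","items":{"type":"array","items":{"type":"number"}}},"gripper":{"type":"number"},"squeeze":{"type":"number"}},"required":["targets"]}

```bash
mkdir -p pics
cat > h.py <<'E'
import numpy as np,cv2,json
from station import get_obs,camera,job
def snap(n,f):
    c=camera(n); cv2.imwrite(f'pics/{f}.png',c['pixels'][:,:,::-1]); np.savez(f'pics/{f}.npz',**{k:np.array(v) for k,v in c.items()}); return c
E
python3 - <<'E'
from h import *
print(get_obs())
for n in('side','top'):
    c=snap(n,n+'0'); print(c['intrinsics'],c['R'],c['t'])
    cv2.imwrite(f'pics/{n}0b.png',cv2.resize(c['pixels'][:,:,::-1],(800,600),interpolation=cv2.INTER_CUBIC))
E
```

```text
{'time_s': 0.0, 'qpos': array([ 1.20036674e+00,  3.00478809e-01,  1.52160156e+00, -3.92429781e-05,
        1.32073401e+00, -6.65779120e-02]), 'joint_vel': array([-0.00053926,  0.00033191, -0.00032443, -0.00128097, -0.00066641,
        0.0006687 ]), 'tau': array([-2.75605358e-03, -5.31795931e+01, -3.52746928e+01,  7.07147084e-02,
        2.43282382e-02, -1.09408475e-04]), 'ee_pos': array([0.16445752, 0.52454156, 0.20487345]), 'eef_rot': array([-1.57201787e+00,  4.33532470e-05, -3.03841971e-01]), 'force': array([-0.87648714, -0.07640462,  0.10712616]), 'moment': array([-0.03691222, -0.04434602,  0.01437729]), 'grip_width': 0.09367554187451674}
[[480.45111643   0.         251.33329826]
 [  0.         480.45111643 190.97457485]
 [  0.           0.           1.        ]] [[ 0.79374566 -0.60824787 -0.00153899]
 [-0.30787788 -0.39958692 -0.86344746]
 [ 0.52457511  0.68583149 -0.50443644]] [-0.36269717  0.33131935  0.89483006]
[[382.35848     0.        254.4606217]
 [  0.        382.35848   190.5879368]
 [  0.          0.          1.       ]] [[ 0.06819132 -0.99765786 -0.00536153]
 [-0.97682391 -0.06567248 -0.20372082]
 [ 0.20289157  0.01912926 -0.97901434]] [-0.00321456  0.52235719  1.00171991]
```

View pics/side0b.png

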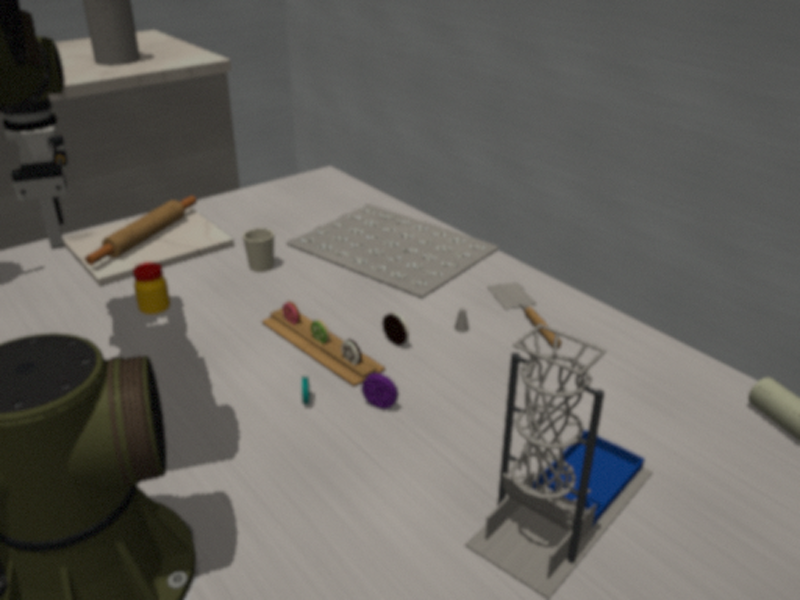

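View pics/top0b.png

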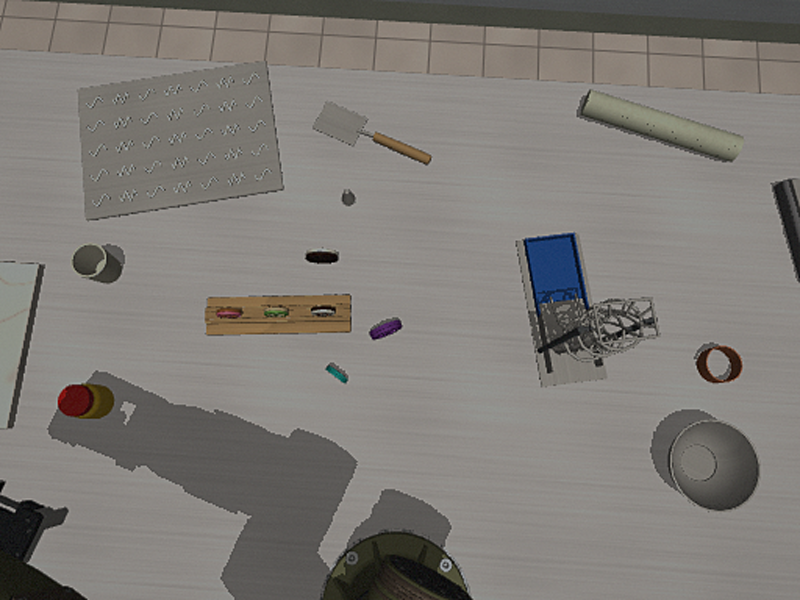

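Run:
```python
import cv2
a=cv2.imread('pics/side0.png');b=cv2.imread('pics/top0.png')
cv2.imwrite('pics/c1.png',cv2.resize(a[185:265,160:265],None,fx=7,fy=7,interpolation=cv2.INTER_CUBIC))
cv2.imwrite('pics/c2.png',cv2.resize(b[180:220,125:230],None,fx=7.5,fy=7.5,interpolation=cv2.INTER_CUBIC))
cv2.imwrite('pics/c3.png',cv2.resize(b[145:250,325:430],None,fx=5.5,fy=5.5,interpolation=cv2.INTER_CUBIC))
cv2.imwrite('pics/c4.png',cv2.resize(a[200:384,290:425],None,fx=3.2,fy=3.2,interpolation=cv2.INTER_CUBIC))
```

```text
(no output)
```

View pics/c1.png

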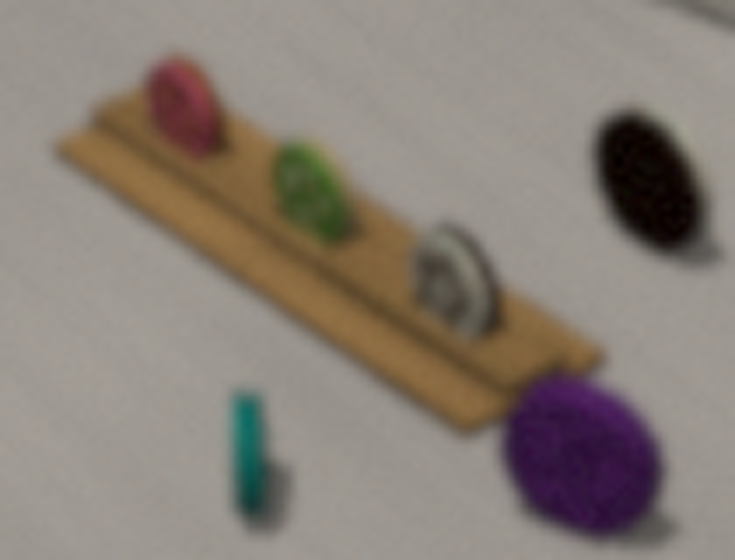

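View pics/c2.png

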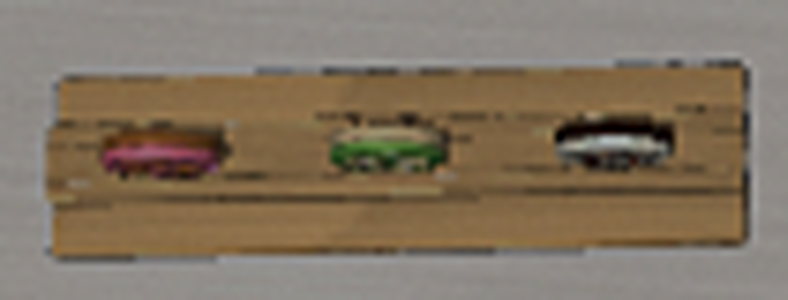

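View pics/c3.png

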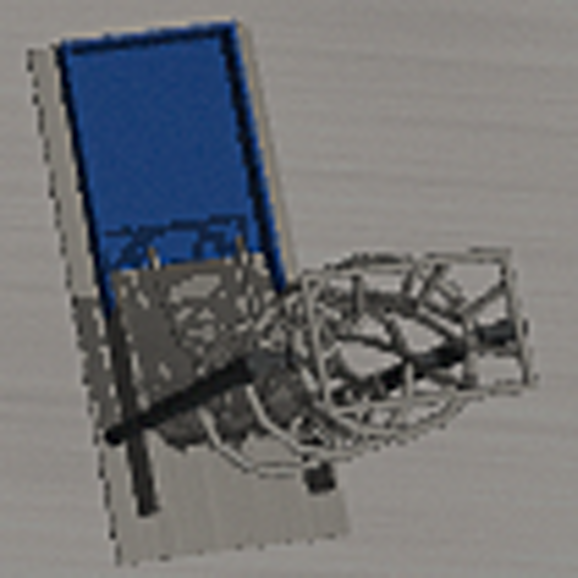

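View pics/c4.png

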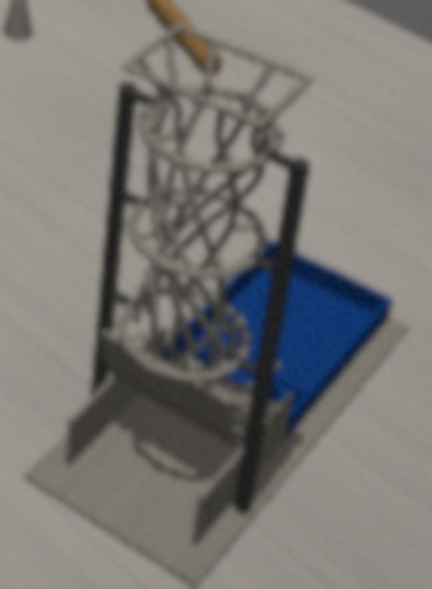

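```bash
cat > m.py <<'E'
from h import *
from scipy.optimize import least_squares,minimize
C={n:dict(np.load(f'pics/{n}0.npz')) for n in('side','top')}
def proj(n,X):
    c=C[n];Y=np.atleast_2d(X)@c['R'].T+c['t'];p=Y@c['intrinsics'].T;return p[:,:2]/p[:,2:]
def back(n,uv,z):
    c=C[n];uv=np.atleast_2d(uv);d=np.c_[uv,np.ones(len(uv))]@np.linalg.inv(c['intrinsics']).T@c['R'];o=-c['R'].T@c['t']
    return o+d*((z-o[2])/d[:,2:])
E
python3 - <<'E'
from m import *
np.set_printoptions(precision=4,suppress=True)
t=np.array([(303,272),(510,250),(530,383),(328,405)])/5.5+[325,145]-.4
s=np.array([(125,67),(182,27),(312,80),(255,120)])/3.2+[290,200]-.35
for n,p in(('top',t),('side',s)):
    P=back(n,p,.29);print(n,P,P.mean(0));
    for i in range(4):
        d=P[(i+1)%4]-P[i];print(np.linalg.norm(d),np.degrees(np.arctan2(d[1],d[0])))
tr=np.array([(60,45),(237,22),(287,290),(110,300)])/5.5+[325,145]-.4
print('tray',back('top',tr,.018)); P=back('top',tr,.018)
for i in (0,1,3):
    d=P[(i+1)%4]-P[i];print(np.linalg.norm(d),np.degrees(np.arctan2(d[1],d[0])))
st=np.array([(60,78),(742,64),(742,244),(55,258)])/7.5+[125,180]-.4
P=back('top',st,.012);print(P)
for i in range(4):
    d=P[(i+1)%4]-P[i];print(np.linalg.norm(d),np.degrees(np.arctan2(d[1],d[0])))
dm=np.array([(615,118),(390,125),(163,127),(615,145)])/7.5+[125,180]-.4
print('discs',back('top',dm,.052))
E
```

```text
top [[ 0.4827 -0.2381  0.29  ]
 [ 0.4968 -0.3177  0.29  ]
 [ 0.4453 -0.3244  0.29  ]
 [ 0.4317 -0.2477  0.29  ]] [ 0.4641 -0.282   0.29  ]
0.0808702113517083 -79.99938124107835
0.05191728819888775 -172.6414143335589
0.07792640267513538 100.0884310589735
0.05198444961991722 10.607628335641177
side [[ 0.4279 -0.2507  0.29  ]
 [ 0.4804 -0.242   0.29  ]
 [ 0.4954 -0.3179  0.29  ]
 [ 0.445  -0.3233  0.29  ]] [ 0.4622 -0.2835  0.29  ]
0.053198419845778534 9.451352430653294
0.07733907435307409 -78.77350143589346
0.050669826685192626 -173.882698340997
0.07452373788899479 103.30615638806684
tray [[ 0.6568 -0.195   0.018 ]
 [ 0.6758 -0.2883  0.018 ]
 [ 0.5326 -0.3152  0.018 ]
 [ 0.5212 -0.2242  0.018 ]]
0.0951768658452697 -78.50246251796055
0.14571828793773944 -169.36387262451575
0.13873726364619768 12.139723840792763
[[0.5082 0.383  0.012 ]
 [0.5313 0.1222 0.012 ]
 [0.4618 0.1163 0.012 ]
 [0.4389 0.3756 0.012 ]]
0.26178368347934133 -84.95314043128764
0.06972342217671636 -175.14536736864977
0.26029846781055127 95.04260055342438
0.0697149112846367 6.075302187680157
discs [[0.4995 0.163  0.052 ]
 [0.4914 0.2455 0.052 ]
 [0.485  0.3288 0.052 ]
 [0.4895 0.1621 0.052 ]]
```

```bash
cat > f.py <<'E'
from m import *
U=8
def hull(n,x,y,yaw,z=.03,off=(0,0)):
    a=np.linspace(0,2*np.pi,90)
    nx=np.array([np.cos(yaw),np.sin(yaw),0]);ty=np.array([-np.sin(yaw),np.cos(yaw),0])
    P=np.array([[x,y,z]+.022*(np.cos(t)*ty+np.sin(t)*np.array([0,0,1]))+s*.005*nx for s in(-1,1) for t in a]);P=P[P[:,2]>.0165]
    return cv2.convexHull(proj(n,P).astype(np.float32))[:,0]
roi={'side':(215,212,240,236),'top':(195,190,222,208)}
def masks():
    M={}
    for n,(x0,y0,x1,y1) in roi.items():
        im=C[n]['pixels'][y0:y1,x0:x1]
        h=cv2.cvtColor(cv2.resize(im,None,fx=U,fy=U,interpolation=cv2.INTER_CUBIC),cv2.COLOR_RGB2HSV)
        sat=h[...,1].astype(int);v=h[...,2]
        M[n]=(((sat<85)|(v<60))).astype(np.uint8)
        cv2.imwrite(f'pics/mask_{n}.png',M[n]*255)
    return M
if __name__=='__main__':
    M=masks()
    def ren(n,x,y,yaw):
        x0,y0,x1,y1=roi[n];m=np.zeros(M[n].shape,np.uint8)
        h=(hull(n,x,y,yaw)+.5-[x0,y0])*U-.5
        cv2.fillConvexPoly(m,np.round(h*16).astype(int),1,shift=4);return m
    def cost(p,ns):
        return sum(np.abs(ren(n,p[0],p[1],p[2]).astype(int)-M[n]).sum()/M[n].sum() for n in ns)
    for ns in(('top',),('side',),('top','side')):
        r=min((minimize(cost,[.488,.163,w],args=(ns,),method='Nelder-Mead',options=dict(initial_simplex=[[.488,.163,w],[.494,.163,w],[.488,.169,w],[.488,.163,w+.2]])) for w in(-.3,-.1,.1,.3)),key=lambda r:r.fun)
        print(ns,r.x,np.degrees(r.x[2]),r.fun)
    for n in roi:
        x0,y0,x1,y1=roi[n];im=cv2.resize(C[n]['pixels'][y0:y1,x0:x1,::-1],None,fx=U,fy=U,interpolation=cv2.INTER_CUBIC)
        mm=np.repeat(M[n][...,None]*255,3,2)
        h=((hull(n,*r.x)+.5-[x0,y0])*U-.5).round().astype(np.int32)
        for q in(im,mm): cv2.polylines(q,[h],True,(0,0,255),1)
        cv2.imwrite(f'pics/fit_{n}.png',np.hstack([im,mm]))
E
python3 f.py; python3 -c "
import cv2,numpy as np
a=cv2.imread('pics/fit_side.png');b=cv2.imread('pics/fit_top.png');o=np.zeros((a.shape[0]+b.shape[0],max(a.shape[1],b.shape[1]),3),np.uint8);o[:a.shape[0],:a.shape[1]]=a;o[a.shape[0]:,:b.shape[1]]=b;cv2.imwrite('pics/fit.png',o)"
```

```text
('top',) [0.49389638 0.16564769 0.09805121] 5.617920476747705 0.11475131556611781
('side',) [0.50925153 0.17318572 0.96451221] 55.262479087001545 0.509303982896508
('top', 'side') [0.49388603 0.16564435 0.09606874] 5.5043331964452955 0.7858258266121231
```

View pics/fit.png

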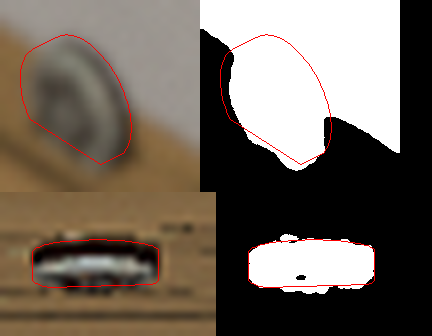

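>>> {"api": "step_arm", "payload": {"targets": [[0,0,0,0,9.6,0],[0,0,0,0,9.6,0],[0,0,0,0,9.6,0],[0,0,0,0,9.6,0],[0,0,0,0,9.6,0],[0,0,0,0,9.6,0],[0,0,0,0,9.6,0],[0,0,0,0,0,0]], "gripper": -0.1}}

```text
time_s: 1.1
ee_pos: [0.1645, 0.5247, 0.2052]
eef_rot: [-1.571, -0.001, -1.476]
force: [0.0, 0.1, -0.3]
grip_width: 0.042
```

```bash
cat > go.py <<'E'
import sys
from m import *
from scipy.spatial.transform import Rotation as R
x,y,z,w=map(float,sys.argv[1:5]) # w: desired yaw (deg) of tool z axis
o=get_obs();Rt=R.from_euler('xyz',o['eef_rot'])
print(o['time_s'],o['ee_pos'],np.degrees(o['eef_rot']),o['grip_width'],o['force'])
Rd=R.from_matrix(np.array([[np.sin(np.radians(w)),0,np.cos(np.radians(w))],[-np.cos(np.radians(w)),0,np.sin(np.radians(w))],[0,-1,0]]))
print('shift mm',Rt.inv().apply(np.array([x,y,z])-o['ee_pos'])*1e3,'turn',np.degrees((Rt.inv()*Rd).as_rotvec()))
E
python3 go.py .4935 .1655 .1 5.2
python3 -c "
from m import *
print(back('top',[206,164],.03),back('top',[246,209],.03))"
```

```text
1.1 [0.1645015  0.52468326 0.20518118] [-9.00143299e+01 -2.95952837e-02 -8.45492981e+01] 0.04202907907772261 [ 0.01055151  0.08360846 -0.29238788]
shift mm [388.75607918 105.30861829 293.41866182] turn [0.01426511 0.25069821 0.02962659]
[[0.59467217 0.17654631 0.03      ]] [[0.4722507  0.05260926 0.03      ]]
```

>>> {"api": "step_arm", "payload": {"targets": [[38.9,0,29.3,0,0.25,0],[38.9,0,29.3,0,0,0],[38.9,0,29.3,0,0,0],[38.9,0,29.3,0,0,0],[38.9,0,29.3,0,0,0],[38.9,0,29.3,0,0,0],[38.9,0,29.3,0,0,0],[38.9,20,29.3,0,0,0],[38.9,40,29.3,0,0,0],[38.9,45,29.3,0,0,0],[0,0,0,0,0,0],[0,0,0,0,0,0]]}}

```text
time_s: 2.6
ee_pos: [0.4892, 0.1665, 0.1038]
eef_rot: [-1.571, 0.0, -1.479]
force: [-0.6, 0.5, -0.2]
grip_width: 0.0422
```

```bash
python3 go.py .4935 .1655 .023 5.2
python3 - <<'E'
from h import *
for n in('side','top'): snap(n,n+'1')
a=cv2.imread('pics/side1.png')[130:270,140:290];b=cv2.imread('pics/top1.png')[130:270,120:270]
cv2.imwrite('pics/p1.png',cv2.resize(np.hstack([a,b]),None,fx=2.6,fy=2.6,interpolation=cv2.INTER_CUBIC))
E
```

```text
2.6 [0.48919172 0.16648736 0.10380295] [-8.99914621e+01  8.45315490e-03 -8.47264143e+01] 0.042225787348931024 [-0.61634072  0.47268207 -0.15177974]
shift mm [ 1.39108116 80.80336848  4.18725695] turn [-0.00853247  0.07358506 -0.00845864]
```

View pics/p1.png

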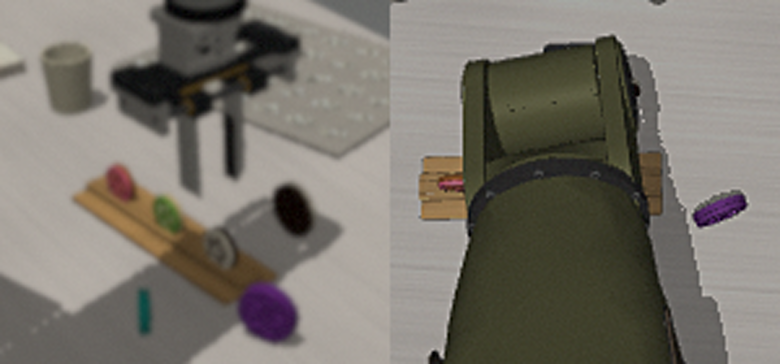

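>>> {"api": "step_arm", "payload": {"targets": [[1.4,25,4.2,0,0,0],[0,25,0,0,0,0],[0,15,0,0,0,0],[0,10,0,0,0,0],[0,5.5,0,0,0,0],[0,0,0,0,0,0],[0,0,0,0,0,0]]}}

```text
time_s: 3.58
ee_pos: [0.4938, 0.1652, 0.0234]
eef_rot: [-1.57, 0.0, -1.481]
force: [0.1, 0.8, -0.3]
grip_width: 0.0421
```

```bash
python3 go.py .4935 .1655 .023 5.2
python3 - <<'E'
from h import *
for n in('side',): snap(n,n+'2')
a=cv2.imread('pics/side2.png')[150:270,150:290]
cv2.imwrite('pics/p2.png',cv2.resize(a,None,fx=5,fy=5,interpolation=cv2.INTER_CUBIC))
E
```

```text
3.575 [0.4938285  0.1651904  0.02335651] [-8.99569284e+01  5.88737523e-03 -8.48549047e+01] 0.04208785565769406 [ 0.05878941  0.83621165 -0.27732153]
shift mm [-0.33777943  0.35631617 -0.29967894] turn [-0.04307445 -0.05490695 -0.00586674]
```

View pics/p2.png

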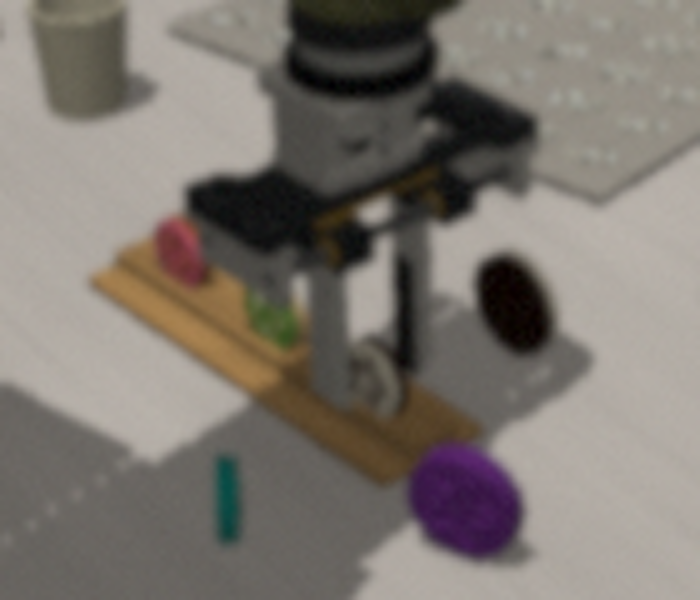

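>>> {"api": "step_arm", "payload": {"targets": [[0,0,0,0,0,0],[0,0,0,0,0,0],[0,0,0,0,0,0],[0,0,0,0,0,0],[0,0,0,0,0,0],[0,0,0,0,0,0],[0,0,0,0,0,0]], "gripper": -1, "squeeze": 12}}

```text
time_s: 4.5
ee_pos: [0.4936, 0.1651, 0.0229]
eef_rot: [-1.571, -0.0, -1.481]
force: [-0.5, -0.5, -0.2]
grip_width: 0.0103
```

>>> {"api": "step_arm", "payload": {"targets": [[0,-5,0,0,0,0],[0,-10,0,0,0,0],[0,-20,0,0,0,0],[0,-40,0,0,0,0],[0,-40,0,0,0,0],[0,-40,0,0,0,0],[0,-40,0,0,0,0],[0,-40,0,0,0,0],[0,-40,0,0,0,0],[0,-40,0,0,0,0],[0,-30,0,0,0,0],[0,0,0,0,0,0]]}}

```text
time_s: 6.0
ee_pos: [0.4937, 0.1652, 0.3702]
eef_rot: [-1.567, 0.001, -1.481]
force: [0.5, 0.4, -1.4]
grip_width: 0.0098
```

```bash
python3 go.py .463 -.2828 .36 10.5
python3 - <<'E'
from h import *
for n in('side',): snap(n,n+'3')
a=cv2.imread('pics/side3.png')[0:270,130:330]
cv2.imwrite('pics/p3.png',cv2.resize(a,None,fx=2.2,fy=2.2,interpolation=cv2.INTER_CUBIC))
E
```

```text
6.0 [0.4936835  0.1651898  0.37023597] [-8.97612772e+01  3.96243993e-02 -8.48555159e+01] 0.009761181855886899 [ 0.48629161  0.4035471  -1.43269564]
shift mm [443.44084471   9.63451859 -70.77082266] turn [-0.24040084 -5.35559049 -0.02843861]
```

View pics/p3.png

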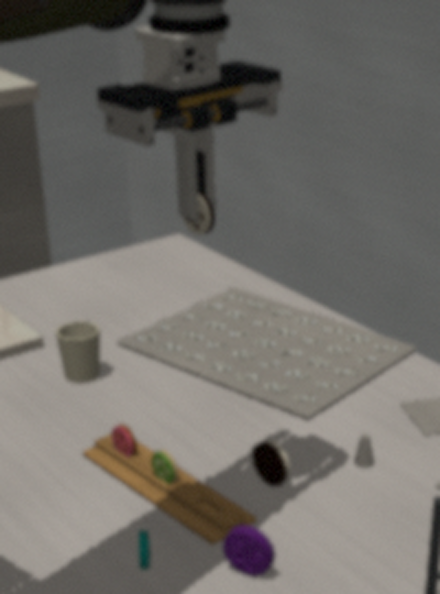

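>>> {"api": "step_arm", "payload": {"targets": [[20,0,-3,0,0,0],[40,0,-6.4,0,0,0],[42,0,-6.7,0,0,0],[42,0,-6.7,0,0,0],[42,0,-6.7,0,0,0],[42,0,-6.7,0,0,0],[42,0,-6.7,0,0,0],[42,0,-6.7,0,0,0],[42,0,-6.7,0,0,0],[42,0,-6.7,0,0,0],[30,0,-5,0,0,0],[17.4,0,-2.8,-0.2,-5.35,0]]}}

```text
time_s: 7.55
ee_pos: [0.4621, -0.2841, 0.3661]
eef_rot: [-1.576, 0.002, -1.387]
force: [0.2, 0.9, -0.4]
grip_width: 0.0098
```

>>> {"api": "step_arm", "payload": {"targets": [[0,0,0,0,0,0],[0,0,0,0,0,0]]}}

```text
time_s: 7.8
ee_pos: [0.4628, -0.2821, 0.3673]
eef_rot: [-1.575, 0.001, -1.389]
force: [-0.3, -0.0, 0.4]
grip_width: 0.0099
```

```bash
python3 go.py .463 -.2828 .297 10.5
python3 - <<'E'
from h import *
for n in('side','top'): snap(n,n+'4')
a=cv2.imread('pics/side4.png')[100:290,280:430];b=cv2.imread('pics/top4.png')[110:300,300:450]
cv2.imwrite('pics/p4.png',cv2.resize(np.hstack([a,b]),None,fx=2.6,fy=2.6,interpolation=cv2.INTER_CUBIC))
E
```

```text
7.8 [ 0.46276454 -0.28210046  0.36730067] [-9.02290924e+01  5.16029641e-02 -7.95966893e+01] 0.009935243370379846 [-0.28774553 -0.0084805   0.44810112]
shift mm [ 0.79387129 70.2989996   0.38636082] turn [ 0.22904882 -0.09658602 -0.05179619]
```

View pics/p4.png

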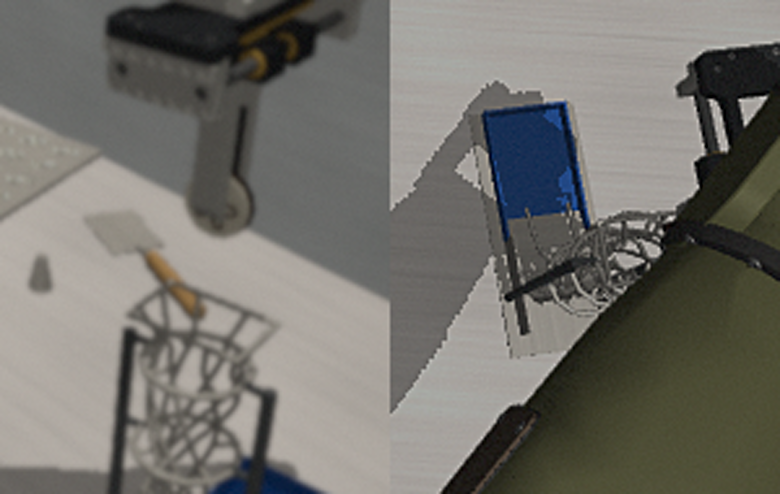

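Run:
```python
import m
from f import *
C['side']=dict(np.load('pics/side4.npz'))
import f
def hl(x,y,z,yaw):
    a=np.linspace(0,2*np.pi,90);nx=np.array([np.cos(yaw),np.sin(yaw),0]);ty=np.array([-np.sin(yaw),np.cos(yaw),0])
    return [proj('side',np.array([[x,y,z]+.022*(np.cos(t)*ty+np.sin(t)*np.array([0,0,1]))+s*.005*nx for t in a])) for s in(-1,1)]
im=C['side']['pixels'][150:260,320:400,::-1];U=5.4
big=cv2.resize(im,None,fx=U,fy=U,interpolation=cv2.INTER_CUBIC);raw=big.copy()
q=lambda h:[((h+.5-[320,150])*U-.5).round().astype(np.int32)]
for h in hl(.4628,-.2821,.3743,np.radians(10.4)): cv2.polylines(big,q(h),True,(0,0,255),1)
w=np.radians(10.5);ex=np.array([np.cos(w),np.sin(w),0]);ey=np.array([-np.sin(w),np.cos(w),0]);o=np.array([.463,-.2828,.29])
cv2.polylines(big,q(proj('side',np.array([o+a*.026*ex+b*.039*ey for a,b in((1,1),(1,-1),(-1,-1),(-1,1))]))),True,(0,255,0),1)
cv2.imwrite('pics/p5.png',np.hstack([raw,big])[:600,:])
print(big.shape)
```

```text
(594, 432, 3)
```

View pics/p5.png

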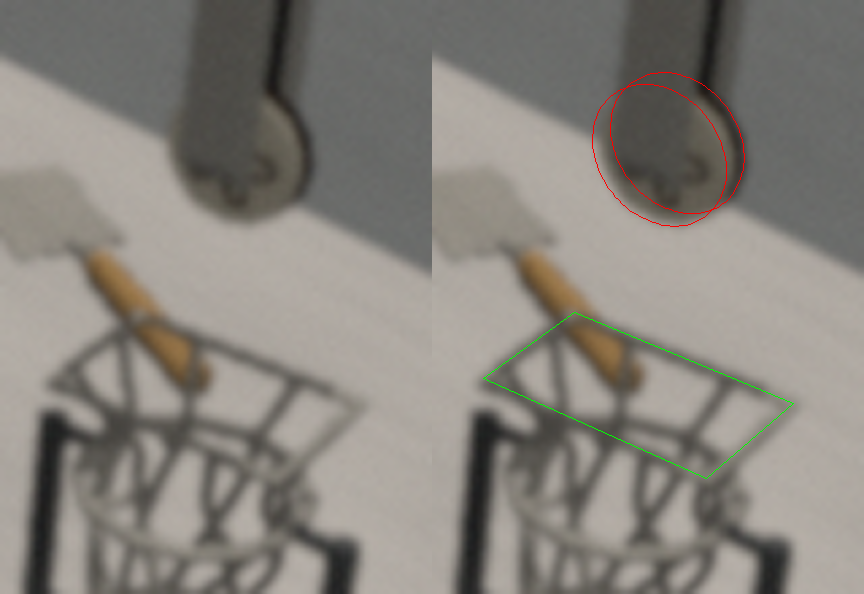

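>>> {"api": "step_arm", "payload": {"targets": [[0.8,20,0.4,0.2,0,0],[0,20,0,0,0,0],[0,15,0,0,0,0],[0,10,0,0,0,0],[0,6,0,0,0,0],[0,0,0,0,0,0],[0,0,0,0,0,0],[0,0,0,0,0,0]]}}

```text
time_s: 8.9
ee_pos: [0.4633, -0.2836, 0.2973]
eef_rot: [-1.57, -0.0, -1.388]
force: [0.0, 0.3, -0.1]
grip_width: 0.01
```

```bash
python3 go.py .463 -.2828 .296 10.5
python3 - <<'E'
from h import *
for n in('side',): snap(n,n+'6')
a=cv2.imread('pics/side6.png')[150:290,300:420]
cv2.imwrite('pics/p6.png',cv2.resize(a,None,fx=4,fy=4,interpolation=cv2.INTER_CUBIC))
E
```

```text
8.9 [ 0.46332452 -0.28362416  0.29726037] [-8.99759680e+01 -1.77547774e-02 -7.95104367e+01] 0.009987586525590607 [ 0.02034269  0.25093083 -0.12790901]
shift mm [-0.8698577   1.26003009 -0.16958151] turn [-0.02403043 -0.01043302  0.01775697]
```

View pics/p6.png

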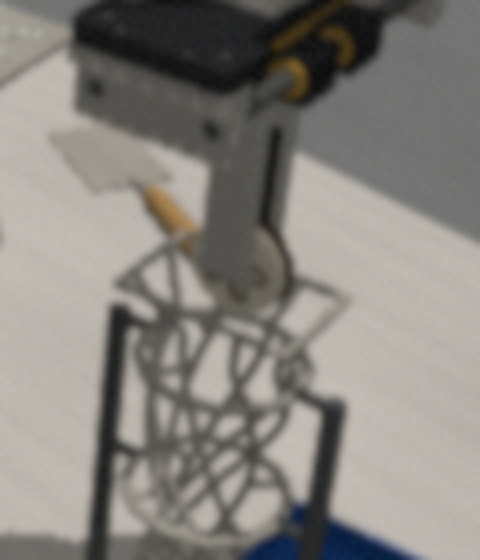

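>>> {"api": "step_arm", "payload": {"targets": [[-0.8,1.5,0,0,0,0],[0,0,0,0,0,0],[0,0,0,0,0,0]]}}

```text
time_s: 9.32
ee_pos: [0.4631, -0.2827, 0.2954]
eef_rot: [-1.571, 0.0, -1.388]
force: [-1.1, 1.2, -0.1]
grip_width: 0.0095
```

>>> {"api": "step_arm", "payload": {"targets": [[0,0,0,0,0,0],[0,0,0,0,0,0],[0,0,0,0,0,0],[0,0,0,0,0,0],[0,0,0,0,0,0],[0,0,0,0,0,0],[0,0,0,0,0,0],[0,0,0,0,0,0]], "gripper": 0.0}}

```text
time_s: 10.32
ee_pos: [0.4631, -0.2828, 0.2953]
eef_rot: [-1.571, 0.0, -1.388]
force: [-0.1, -0.4, 0.6]
grip_width: 0.0472
```

>>> {"api": "step_arm", "payload": {"targets": [[0,-20,0,0,0,0],[0,-30,0,0,0,0],[0,-30,0,0,0,0],[0,-20,0,0,0,0],[40,0,0,0,0,0],[40,0,0,0,0,0],[40,0,0,0,0,0],[40,0,0,0,0,0],[0,0,0,0,0,0],[0,0,0,0,0,0]]}}

```text
time_s: 11.58
ee_pos: [0.4923, -0.4396, 0.3953]
eef_rot: [-1.571, 0.0, -1.387]
force: [-0.2, 0.3, -0.8]
grip_width: 0.0471
```

```bash
python3 go.py .463 -.2828 .296 10.5
python3 - <<'E'
from h import *
for n in('side','top'): snap(n,n+'7')
a=cv2.imread('pics/side7.png')[190:380,270:430];b=cv2.imread('pics/top7.png')[110:300,290:450]
cv2.imwrite('pics/p7.png',cv2.resize(np.hstack([a,b]),None,fx=2.5,fy=2.5,interpolation=cv2.INTER_CUBIC))
E
```

```text
11.575 [ 0.49230424 -0.43964407  0.39534847] [-8.99945125e+01  1.76542515e-02 -7.94971363e+01] 0.04708020971181588 [-0.24486014  0.26987046 -0.83358791]
shift mm [-159.52737185   99.39760973   -0.23252071] turn [-0.00548709  0.00286281 -0.01765439]
```

View pics/p7.png

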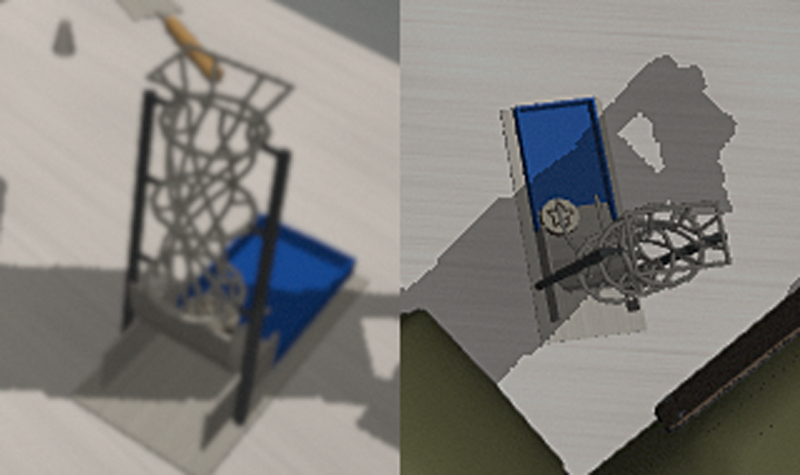

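>>> {"api": "step_arm", "payload": {"targets": [[0,0,0,0,0,0],[0,0,0,0,0,0],[0,0,0,0,0,0],[0,0,0,0,0,0]]}}

```text
time_s: 12.18
ee_pos: [0.4922, -0.44, 0.3954]
eef_rot: [-1.571, 0.0, -1.388]
force: [-0.6, -0.4, 0.0]
grip_width: 0.047
```

Run:
```python
from m import *
c=snap('top','top8')
b=cv2.imread('pics/top8.png')[140:245,320:410]
cv2.imwrite('pics/p8.png',cv2.resize(b,None,fx=5.7,fy=5.7,interpolation=cv2.INTER_CUBIC))
d=cv2.absdiff(cv2.imread('pics/top8.png'),cv2.imread('pics/top7.png'));print(d[180:215,340:370].max())
w=np.radians(10.5)
for z in(.005,.01,.02,.04):
    p=back('top',[354,196.6],z)[0]-[.463,-.2828,.29]
    print(z,p[0]*np.cos(w)+p[1]*np.sin(w),-p[0]*np.sin(w)+p[1]*np.cos(w),p[2])
```

```text
60
0.005 0.07416491814145408 0.01566638822771353 -0.2850000000000001
0.01 0.07336269902432441 0.017064232955397628 -0.27999999999999997
0.02 0.07175826079006516 0.019859922410765694 -0.26999999999999996
0.04 0.06854938432154645 0.025451301321501835 -0.24999999999999994
```

View pics/p8.png

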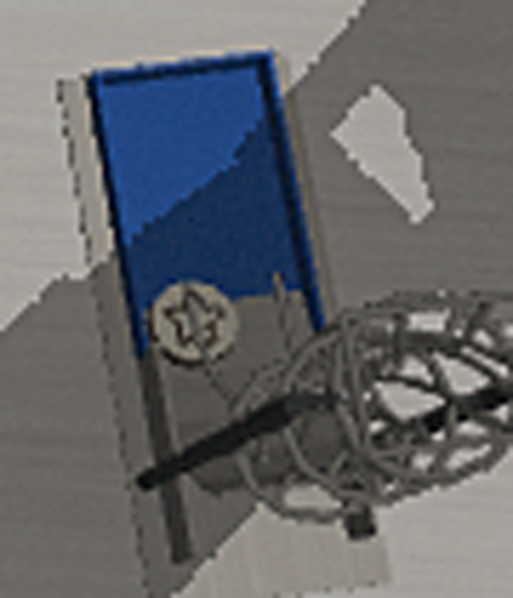

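>>> {"api": "step_arm", "payload": {"targets": [[-40,-20,-40,0,0,0],[-40,-20,-40,0,0,0],[-40,0,-40,0,0,0],[-40,0,-20,0,0,0],[-40,0,0,0,0,0],[-40,0,0,0,0,0],[-40,0,0,0,0,0],[-40,0,0,0,0,0],[-40,0,0,0,0,0],[-40,0,0,0,0,0],[-40,0,0,0,0,0],[0,0,0,0,0,0]]}}

```text
time_s: 13.72
ee_pos: [0.274, -0.0314, 0.4359]
eef_rot: [-1.569, -0.001, -1.384]
force: [-0.2, 0.2, -0.7]
grip_width: 0.0467
```

Run:
```python
from m import *
for n in('side','top'): snap(n,n+'9')
b=cv2.imread('pics/top9.png')[170:215,325:385]
a=cv2.imread('pics/side9.png')[275:320,335:395]
cv2.imwrite('pics/p9.png',cv2.resize(np.vstack([a,b]),None,fx=6.6,fy=6.6,interpolation=cv2.INTER_CUBIC))
print(get_obs()['time_s'])
```

```text
13.825
```

View pics/p9.png

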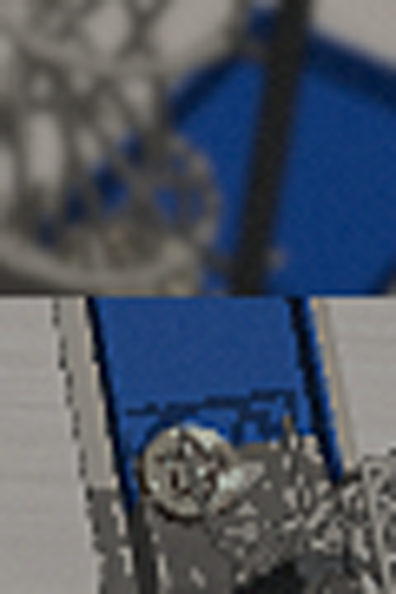

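View pics/top9.png

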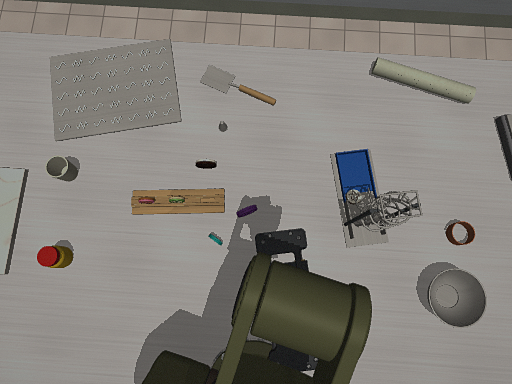

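View pics/side9.png

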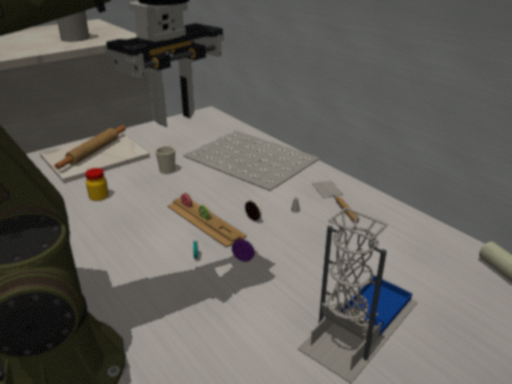

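Run:
```python
from m import *
print('cam',-C['top']['R'].T@C['top']['t'],-C['side']['R'].T@C['side']['t'])
w=np.radians(10.5);ex=np.array([np.cos(w),np.sin(w),0]);ey=np.array([-np.sin(w),np.cos(w),0]);o=np.array([.463,-.2828,0]);ez=np.array([0,0,1.])
im=np.load('pics/top8.npz')['pixels'][178:216,334:384,::-1];U=8
big=cv2.resize(im,None,fx=U,fy=U,interpolation=cv2.INTER_CUBIC)
outs=[]
def draw(tilt,cz,xs,ys,img):
    t=np.radians(tilt);ux=np.cos(t)*ex-np.sin(t)*ez;n=np.sin(t)*ex+np.cos(t)*ez
    c=o+xs*ex+ys*ey+cz*ez;a=np.linspace(0,2*np.pi,90)
    for s,col in((.005,(0,0,255)),(-.005,(0,255,255))):
        P=np.array([c+.022*(np.cos(k)*ux+np.sin(k)*ey)+s*n for k in a])
        cv2.polylines(img,[((proj('top',P)+.5-[334,178])*U-.5).round().astype(np.int32)],True,col,1)
for tilt,cz in((0,.008),(12,.015),(25,.022)):
    g=big.copy();p=back('top',[353.7,196.4],cz)[0]-o
    draw(tilt,cz,p@ex,p@ey,g);outs.append(g)
gap=big.copy()
cv2.imwrite('pics/p10.png',cv2.resize(np.vstack([np.hstack([gap,outs[0]]),np.hstack(outs[1:])]),(760,578)))
```

```text
cam [0.30722967 0.0119353  1.08709596] [-0.07951038 -0.70192154  0.73690356]
```

View pics/p10.png

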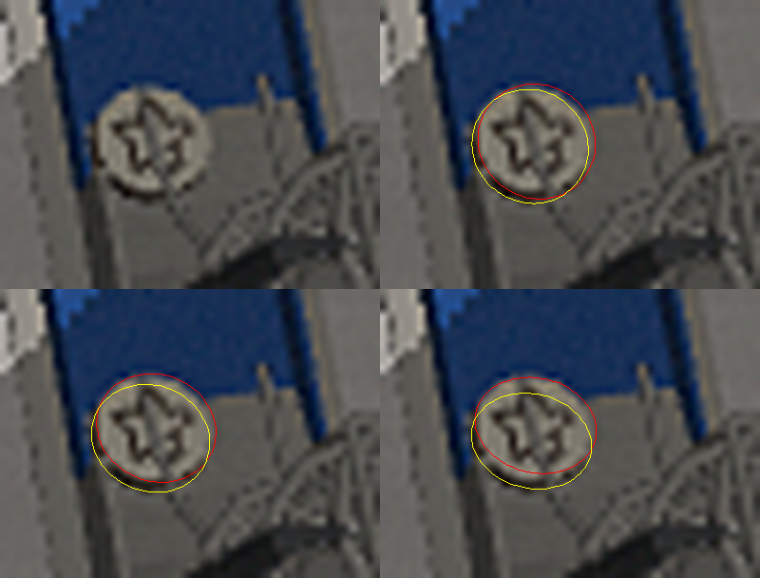

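Run:
```python
from m import *
a=np.load('pics/side0.npz')['pixels'][280:370,325:405,::-1]
b=np.load('pics/top0.npz')['pixels'][160:250,330:410,::-1]
cv2.imwrite('pics/p11.png',cv2.resize(np.hstack([a,b]),None,fx=5,fy=5,interpolation=cv2.INTER_CUBIC))
```

```text
(no output)
```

View pics/p11.png

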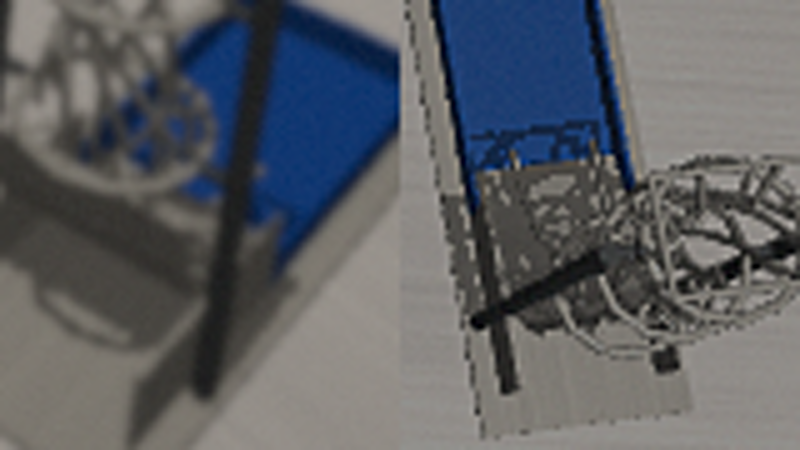

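Run:
```python
from m import *
w=np.radians(10.5);ex=np.array([np.cos(w),np.sin(w),0]);ey=np.array([-np.sin(w),np.cos(w),0]);o=np.array([.463,-.2828,0])
def tri(t,s):
    r=least_squares(lambda X:np.r_[proj('top',X)[0]-t,proj('side',X)[0]-s],[.54,-.28,.02]);p=r.x-o
    print(p@ex,p@ey,p[2],r.fun)
tri([369,188.5],[377,314.4]);tri([373,192],[381,321])
# predicted side pixel of disc centre for heights
for z in (.008,.015,.025,.035):
    X=back('top',[353.7,196.4],z);print(z,proj('side',X),(X[0]-o)@ex,(X[0]-o)@ey)
# ramp lip right corner candidates, tray floor corner in top by height
for z in(.003,.01,.02,.03):
    p=back('top',[[373,192],[352,192.5],[369,188.5],[353,190.5],[367,232],[351,224]],z)-o;print(z,np.c_[p@ex,p@ey].round(4).tolist(),proj('side',p[0]+o))
```

```text
0.08866093682570109 -0.023558019001035015 0.03099423306314518 [ 0.18873607 -0.23233876 -0.20557371  0.06428857]
0.08005287004613272 -0.03637136414263036 0.027253755188453212 [ 0.82174547 -1.0101955  -0.88210037  0.27719155]
0.008 [[354.31595076 316.76662944]] 0.07435996821053453 0.017261179484002253
0.015 [[353.56885544 314.12801392]] 0.07323247381937317 0.019213257450049936
0.025 [[352.49339607 310.32967159]] 0.07162176754628566 0.022001940258689418
0.035 [[351.40819509 306.49692351]] 0.07001106127319806 0.024790623067329057
0.003 [[0.0815, -0.0416], [0.0871, 0.0188], [0.093, -0.032], [0.0926, 0.015], [-0.0304, -0.0043], [-0.0028, 0.0368]] [[381.19342127 330.88878071]]
0.01 [[0.0803, -0.0393], [0.0859, 0.0208], [0.0918, -0.0297], [0.0913, 0.0169], [-0.0308, -0.0022], [-0.0034, 0.0386]] [[380.3366551  328.14100681]]
0.02 [[0.0787, -0.036], [0.0841, 0.0235], [0.09, -0.0265], [0.0895, 0.0197], [-0.0315, 0.0008], [-0.0043, 0.0412]] [[379.10364589 324.18656671]]
0.03 [[0.077, -0.0326], [0.0824, 0.0263], [0.0882, -0.0232], [0.0878, 0.0225], [-0.0321, 0.0037], [-0.0052, 0.0438]] [[377.85985498 320.19754812]]
```

Run:
```python
from m import *
C8=np.load('pics/top8.npz')['pixels'];U=10
w=np.radians(10.5);ex=np.array([np.cos(w),np.sin(w),0]);ey=np.array([-np.sin(w),np.cos(w),0]);o=np.array([.463,-.2828,0]);ez=np.array([0,0,1.])
x0,y0,x1,y1=340,184,368,210
im=cv2.resize(C8[y0:y1,x0:x1],None,fx=U,fy=U,interpolation=cv2.INTER_CUBIC)
g=im.min(2)
for th in(95,105,115,125):
    m=((g>th)*255).astype(np.uint8)
    m=cv2.morphologyEx(m,cv2.MORPH_CLOSE,np.ones((35,35)));m=cv2.morphologyEx(m,cv2.MORPH_OPEN,np.ones((25,25)))
    cs,_=cv2.findContours(m,0,2)
    if not cs: continue
    c=max(cs,key=cv2.contourArea);h=cv2.convexHull(c);e=cv2.fitEllipse(h);print(th,np.array(e[0])/U+[x0,y0],np.array(e[1])/U,e[2],e[1][0]/e[1][1])
    cv2.imwrite(f'pics/seg{th}.png',np.hstack([im[:,:,::-1],np.repeat(m[...,None],3,2)]))
print('levels',np.percentile(g,[5,25,50,75,95]))
for ty in(-10,0,10):
  for tx in(0,8,15,25):
    a=np.linspace(0,2*np.pi,60,endpoint=False);n=np.array([np.tan(np.radians(tx)),np.tan(np.radians(ty)),1]);n/=np.linalg.norm(n);n=n[0]*ex+n[1]*ey+n[2]*ez
    u=np.cross(ey,n);u/=np.linalg.norm(u);v=np.cross(n,u);c=back('top',[353.7,196.4],.02)[0]
    P=np.array([c+.022*(np.cos(k)*u+np.sin(k)*v) for k in a]);e=cv2.fitEllipse((proj('top',P)*1).astype(np.float32));print(tx,ty,np.round(e[1],2),round(e[2]),round(e[1][0]/e[1][1],3))
```

```text
95 [353.8560791  196.65561218] [14.38141022 15.23119049] 86.74885559082031 0.9442078888084879
105 [354.08874664 196.52015076] [12.35139389 14.69625549] 102.11576080322266 0.8404449620603077
115 [354.02394867 196.83703461] [11.19261322 14.00312042] 100.52086639404297 0.7992942203324912
levels [ 15.  26.  73.  84. 112.]
0 -10 [14.13 15.67] 145 0.902
8 -10 [13.56 15.79] 132 0.859
15 -10 [12.88 15.87] 124 0.811
25 -10 [11.62 15.95] 115 0.729
0 0 [14.95 15.81] 124 0.946
8 0 [14.38 15.92] 116 0.903
15 0 [13.69 15.97] 110 0.857
25 0 [12.39 16.01] 103 0.774
0 10 [15.27 16.  ] 100 0.954
8 10 [14.78 16.02] 97 0.923
15 10 [14.14 16.02] 94 0.883
25 10 [12.87 16.02] 90 0.803
```

View pics/seg105.png

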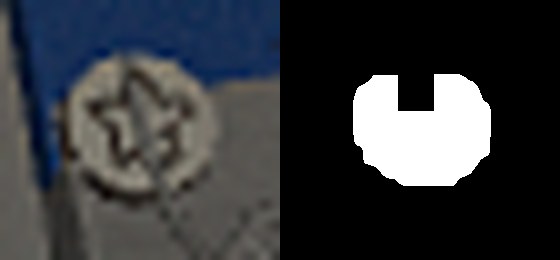

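```bash
cat > go2.py <<'E'
import sys
from m import *
from scipy.spatial.transform import Rotation as R
x,y,z,phi,L=map(float,sys.argv[1:6])
o=get_obs();Rt=R.from_euler('xyz',o['eef_rot'])
p,l=np.radians([phi,L]);u=np.array([np.cos(p),np.sin(p),0]);k=np.array([0,0,1.])
ty=-np.sin(l)*u-np.cos(l)*k;tz=np.cos(l)*u-np.sin(l)*k;tx=np.cross(ty,tz)
Rd=R.from_matrix(np.c_[tx,ty,tz])
print(o['time_s'],o['ee_pos'].round(4),o['qpos'].round(2),o['force'].round(2),o['grip_width'])
d=np.array([x,y,z])-o['ee_pos']
np.set_printoptions(precision=2,suppress=True)
print('now-frame shift',Rt.inv().apply(d)*1e3,'after-turn shift',Rd.inv().apply(d)*1e3,'turn',np.degrees((Rt.inv()*Rd).as_rotvec()))
E
python3 go2.py .6 -.08 .36 30 38
```

```text
13.825 [ 0.2745 -0.033   0.4355] [-0.25 -0.4   1.67 -0.    1.87 -0.44] [ 1.16 -0.66  0.18] 0.04693051488008667
now-frame shift [105.8   75.65 311.39] after-turn shift [203.45 -99.61 250.14] turn [-37.65 -18.73  -6.43]
```

>>> {"api": "step_arm", "payload": {"targets": [[13,9,39,0,0,0],[13,9,39,0,0,0],[13,9,39,0,0,0],[13,9,39,0,0,0],[13,9,39,0,0,0],[13,10,39,0,0,0],[13,10,39,0,0,0],[13,10,39,0,0,0],[0,0,0,0,0,0]], "gripper": -1}}

```text
time_s: 14.95
ee_pos: [0.6015, -0.0805, 0.3565]
eef_rot: [-1.576, 0.002, -1.39]
force: [-1.0, -0.6, -0.2]
grip_width: 0.0006
```

>>> {"api": "step_arm", "payload": {"targets": [[0,0,0,-7.5,-3.75,-1.3],[0,0,0,-7.5,-3.75,-1.3],[0,0,0,-7.5,-3.75,-1.3],[0,0,0,-7.5,-3.75,-1.3],[0,0,0,-7.5,-3.75,-1.3],[0,0,0,0,0,0]]}}

```text
time_s: 15.7
ee_pos: [0.6005, -0.0786, 0.3584]
eef_rot: [-2.234, 0.001, -1.048]
force: [0.1, 0.2, 0.6]
grip_width: 0.0006
```

```bash
python3 go2.py .5345 -.265 .1 30 38
```

```text
15.7 [ 0.6005 -0.0786  0.3584] [-0.04  0.78  0.6  -0.46  2.3  -0.78] [0.09 0.15 0.64] 0.0006416236967688511
now-frame shift [128.76 295.99  40.57] after-turn shift [128.39 296.14  40.6 ] turn [ 0.01  0.02 -0.07]
```

>>> {"api": "step_arm", "payload": {"targets": [[10.7,24.7,3.4,0,0,0],[10.7,24.7,3.4,0,0,0],[10.7,24.7,3.4,0,0,0],[10.7,24.7,3.4,0,0,0],[10.7,24.7,3.4,0,0,0],[10.7,24.7,3.4,0,0,0],[10.7,24.7,3.4,0,0,0],[10.7,24.7,3.4,0,0,0],[10.7,24.7,3.4,0,0,0],[10.7,24.7,3.4,0,0,0],[10.7,24.7,3.4,0,0,0],[10.7,24.7,3.4,0,0,0]]}}

```text
time_s: 17.2
ee_pos: [0.5342, -0.2659, 0.1021]
eef_rot: [-2.226, -0.004, -1.052]
force: [0.1, -0.9, 0.4]
grip_width: 0.0005
```

```bash
python3 go2.py .5345 -.265 .05 30 38
python3 - <<'E'
from h import *
for n in('side','top'): snap(n,n+'12')
a=cv2.imread('pics/side12.png')[150:370,280:440];b=cv2.imread('pics/top12.png')[90:310,290:450]
cv2.imwrite('pics/p12.png',cv2.resize(np.hstack([a,b]),None,fx=2.5,fy=2.5,interpolation=cv2.INTER_CUBIC))
E
```

```text
17.2 [ 0.5342 -0.2659  0.1021] [-0.32  0.79  1.17 -0.47  1.65 -0.76] [ 0.15 -0.87  0.37] 0.0004959072199520655
now-frame shift [-0.8  40.85 32.35] after-turn shift [-0.61 40.6  32.67] turn [-0.45 -0.36 -0.01]
```

View pics/p12.png

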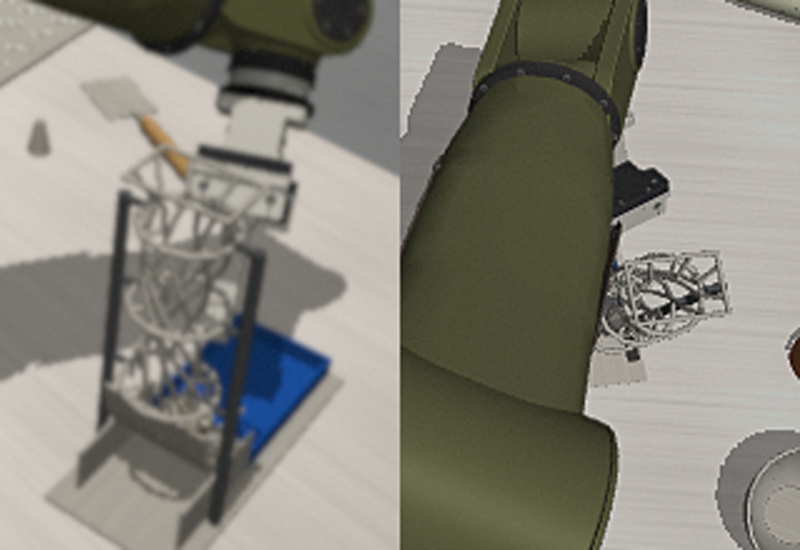

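>>> {"api": "step_arm", "payload": {"targets": [[-0.4,13,10,0,0,0],[-0.4,13,10,0,0,0],[0,8,6.3,0,0,0],[0,0,0,0,0,0],[0,0,0,0,0,0]]}}

```text
time_s: 17.92
ee_pos: [0.5345, -0.264, 0.0589]
eef_rot: [-2.232, -0.001, -1.047]
force: [-0.7, -0.0, 1.0]
grip_width: 0.0005
```

>>> {"api": "step_arm", "payload": {"targets": [[0,4,3,0,0,0],[0,4,3,0,0,0],[0,0,0,0,0,0]]}}

```text
time_s: 18.3
ee_pos: [0.5339, -0.2641, 0.048]
eef_rot: [-2.232, -0.0, -1.048]
force: [0.8, -0.4, 0.2]
grip_width: 0.0004
```

```bash
python3 go2.py .5345 -.265 .04 30 38
python3 - <<'E'
from h import *
for n in('side','top'): snap(n,n+'13')
a=cv2.imread('pics/side13.png')[250:370,320:420];b=cv2.imread('pics/top13.png')[130:250,330:430]
cv2.imwrite('pics/p13.png',cv2.resize(np.hstack([a,b]),None,fx=4,fy=4,interpolation=cv2.INTER_CUBIC))
E
```

```text
18.3 [ 0.5339 -0.2641  0.048 ] [-0.31  0.85  1.19 -0.47  1.58 -0.72] [ 0.84 -0.41  0.16] 0.00036229710311171614
now-frame shift [1.09 6.28 5.  ] after-turn shift [1.09 6.27 5.01] turn [-0.09 -0.03 -0.  ]
```

View pics/p13.png

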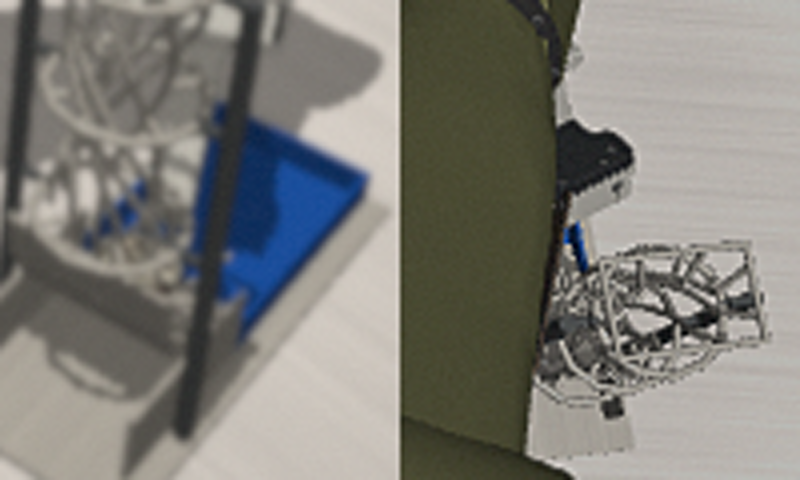

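Continue down in small steps, watching the force.

>>> {"api": "step_arm", "payload": {"targets": [[0,3.1,2.5,0,0,0],[0,2.4,1.8,0,0,0],[0,0,0,0,0,0]]}}

```text
time_s: 18.77
ee_pos: [0.534, -0.2641, 0.0412]
eef_rot: [-2.232, -0.0, -1.048]
force: [-1.3, 0.4, -0.8]
grip_width: 0.0004
```

>>> {"api": "step_arm", "payload": {"targets": [[0,1.6,1.2,0,0,0],[0,1.6,1.2,0,0,0],[0,0,0,0,0,0]]}}

```text
time_s: 19.15
ee_pos: [0.5339, -0.2642, 0.0374]
eef_rot: [-2.232, -0.001, -1.048]
force: [0.2, -0.4, 0.3]
grip_width: 0.0008
```

>>> {"api": "step_arm", "payload": {"targets": [[0,1.6,1.2,0,0,0],[0,1.6,1.2,0,0,0],[0,0,0,0,0,0]]}}

```text
time_s: 19.52
ee_pos: [0.5339, -0.2642, 0.0333]
eef_rot: [-2.232, -0.001, -1.048]
force: [-0.1, -0.2, -0.4]
grip_width: 0.0005
```

>>> {"api": "step_arm", "payload": {"targets": [[0,1.6,1.2,0,0,0],[0,0,0,0,0,0]]}}

```text
time_s: 19.77
ee_pos: [0.5339, -0.2642, 0.0314]
eef_rot: [-2.232, -0.001, -1.048]
force: [-0.8, 0.9, 0.0]
grip_width: 0.0006
```

>>> {"api": "step_arm", "payload": {"targets": [[0,1.6,1.2,0,0,0],[0,0,0,0,0,0]]}}

```text
time_s: 20.02
ee_pos: [0.5339, -0.2642, 0.0294]
eef_rot: [-2.232, -0.001, -1.047]
force: [0.5, 0.5, 0.1]
grip_width: -0.0001
```

>>> {"api": "step_arm", "payload": {"targets": [[0,1.6,1.2,0,0,0],[0,0,0,0,0,0]]}}

```text
time_s: 20.27
ee_pos: [0.5338, -0.2643, 0.0274]
eef_rot: [-2.232, -0.001, -1.047]
force: [0.0, 0.5, 0.4]
grip_width: 0.0006
```

```bash
python3 go2.py .5345 -.265 .04 30 38
python3 - <<'E'
from h import *
for n in('side',): snap(n,n+'14')
a=cv2.imread('pics/side14.png')[270:340,330:410]
cv2.imwrite('pics/p14.png',cv2.resize(a,None,fx=8,fy=8,interpolation=cv2.INTER_CUBIC))
E
```

```text
20.275 [ 0.5338 -0.2643  0.0274] [-0.31  0.88  1.19 -0.47  1.55 -0.71] [0.01 0.5  0.45] 0.0005801155580226056
now-frame shift [  0.99 -10.1   -7.6 ] after-turn shift [  0.98 -10.09  -7.62] turn [-0.11 -0.04  0.02]
```

View pics/p14.png

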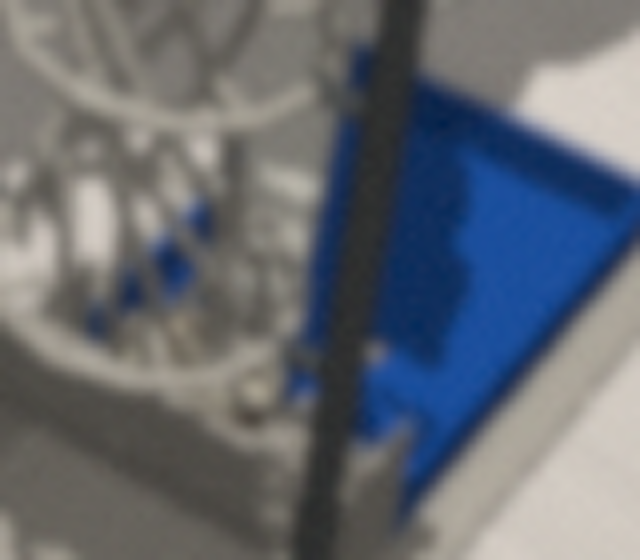

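>>> {"api": "step_arm", "payload": {"targets": [[0,1.6,1.2,0,0,0],[0,0,0,0,0,0]]}}

```text
time_s: 20.58
ee_pos: [0.5338, -0.2643, 0.0254]
eef_rot: [-2.232, -0.001, -1.048]
force: [-0.2, -0.2, -0.3]
grip_width: 0.0004
```

>>> {"api": "step_arm", "payload": {"targets": [[0,1.6,1.2,0,0,0],[0,0,0,0,0,0]]}}

```text
time_s: 20.82
ee_pos: [0.5337, -0.2643, 0.0233]
eef_rot: [-2.232, -0.001, -1.048]
force: [-0.5, 0.0, 0.0]
grip_width: 0.0004
```

>>> {"api": "step_arm", "payload": {"targets": [[0,1.6,1.2,0,0,0],[0,0,0,0,0,0]]}}

```text
time_s: 21.08
ee_pos: [0.5337, -0.2643, 0.0214]
eef_rot: [-2.232, -0.001, -1.048]
force: [-0.1, -0.6, 0.1]
grip_width: 0.0001
```

>>> {"api": "step_arm", "payload": {"targets": [[1.7,-2.9,3.7,0,0,0],[3.3,-5.8,7.4,0,0,0],[3.3,-5.8,7.4,0,0,0],[3.3,-5.8,7.4,0,0,0],[3.3,-5.8,7.4,0,0,0],[1.7,-2.9,3.7,0,0,0],[0,0,0,0,0,0]]}}

```text
time_s: 21.95
ee_pos: [0.5831, -0.2551, 0.0215]
eef_rot: [-2.232, -0.001, -1.047]
force: [0.8, 0.1, -0.2]
grip_width: 0.0008
```

```bash
python3 go2.py .5345 -.265 .04 30 38
python3 - <<'E'
from h import *
for n in('side',): snap(n,n+'15')
a=cv2.imread('pics/side15.png')[260:340,330:420]
cv2.imwrite('pics/p15.png',cv2.resize(a,None,fx=7,fy=7,interpolation=cv2.INTER_CUBIC))
E
```

```text
21.95 [ 0.5831 -0.2551  0.0215] [-0.28  0.99  1.   -0.46  1.64 -0.72] [ 0.85  0.13 -0.16] 0.0007794496781989894
now-frame shift [-15.67  14.24 -48.49] after-turn shift [-15.68  14.35 -48.45] turn [-0.12 -0.03  0.04]
```

View pics/p15.png

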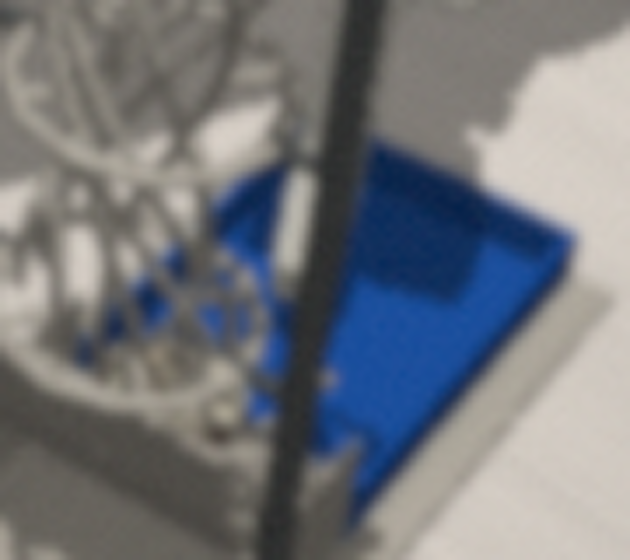

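>>> {"api": "step_arm", "payload": {"targets": [[0,-23.6,-18.5,0,0,0],[-32,-43,-6,0,0,0],[-32,-43,-6,0,0,0],[-32,-43,-6,0,0,0],[-32,-43,-6,0,0,0],[-32,-43,-6,0,0,0]]}}

```text
time_s: 22.75
ee_pos: [0.5962, -0.0613, 0.2412]
eef_rot: [-2.232, -0.001, -1.048]
force: [-0.7, 0.2, 0.4]
grip_width: 0.0003
```

```bash
python3 go2.py .5345 -.265 .04 30 38
python3 - <<'E'
from h import *
for n in('top',): snap(n,n+'16')
a=cv2.imread('pics/top16.png')[145:240,320:420]
cv2.imwrite('pics/p16.png',cv2.resize(a,None,fx=6,fy=6,interpolation=cv2.INTER_CUBIC))
E
```

```text
22.75 [ 0.5962 -0.0613  0.2412] [-0.02  0.77  0.87 -0.37  2.06 -0.62] [-0.66  0.18  0.41] 0.0002975586687928531
now-frame shift [145.49 254.18   1.12] after-turn shift [145.6  254.12   1.51] turn [-0.12 -0.06  0.02]
```

View pics/p16.png

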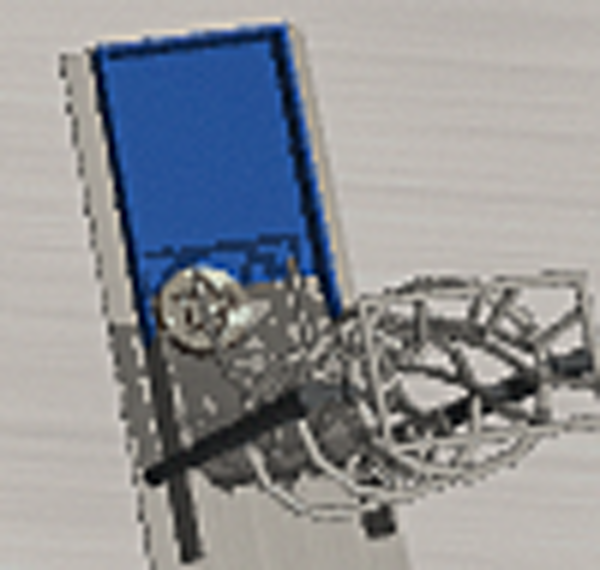

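>>> {"api": "step_arm", "payload": {"targets": [[23.8,41,-0.6,0,0,0],[23.8,41,-0.6,0,0,0],[23.8,41,-0.6,0,0,0],[23.8,41,-0.6,0,0,0],[23.8,41,-0.6,0,0,0],[23.8,41,-0.6,0,0,0],[0,0,0,0,0,0]]}}

```text
time_s: 23.68
ee_pos: [0.5323, -0.2648, 0.0456]
eef_rot: [-2.235, 0.002, -1.051]
force: [-0.2, 0.3, 0.2]
grip_width: 0.0006
```

```bash
python3 go2.py .534 -.2635 .0215 30 38
```

```text
23.675 [ 0.5323 -0.2648  0.0456] [-0.32  0.86  1.19 -0.47  1.58 -0.72] [-0.17  0.28  0.24] 0.0005994694723819494
now-frame shift [-0.24 17.66 16.48] after-turn shift [-0.29 17.68 16.46] turn [ 0.05 -0.07 -0.23]
```

>>> {"api": "step_arm", "payload": {"targets": [[-0.2,8.8,8.2,0,0,0],[0,8.8,8.2,0,0,0],[0,1.2,0.9,0,0,0],[0,0,0,0,0,0]]}}

```text
time_s: 24.18
ee_pos: [0.5366, -0.2616, 0.0225]
eef_rot: [-2.232, -0.001, -1.047]
force: [0.3, -1.2, -0.9]
grip_width: 0.0009
```

>>> {"api": "step_arm", "payload": {"targets": [[0,1.2,0.9,0,0,0],[0,0,0,0,0,0]]}}

```text
time_s: 24.42
ee_pos: [0.5364, -0.2619, 0.021]
eef_rot: [-2.232, -0.001, -1.048]
force: [0.0, -0.6, -0.3]
grip_width: 0.0006
```

>>> {"api": "step_arm", "payload": {"targets": [[0,1.2,0.9,0,0,0],[0,0,0,0,0,0]]}}

```text
time_s: 24.68
ee_pos: [0.5363, -0.2619, 0.0193]
eef_rot: [-2.232, -0.001, -1.048]
force: [0.4, -0.7, 0.0]
grip_width: 0.0005
```

>>> {"api": "step_arm", "payload": {"targets": [[0,1.2,0.9,0,0,0],[0,0,0,0,0,0]]}}

```text
time_s: 24.92
ee_pos: [0.5364, -0.262, 0.0185]
eef_rot: [-2.232, -0.001, -1.048]
force: [-0.2, 0.5, 6.1]
grip_width: 0.0005
```

>>> {"api": "step_arm", "payload": {"targets": [[0,1.2,0.9,0,0,0],[0,0,0,0,0,0]]}}

```text
time_s: 25.18
ee_pos: [0.5365, -0.2621, 0.0181]
eef_rot: [-2.233, -0.002, -1.048]
force: [-2.1, 2.7, 14.3]
grip_width: 0.0006
```

>>> {"api": "step_arm", "payload": {"targets": [[0,0.8,0.6,0,0,0],[0,0,0,0,0,0]]}}

```text
time_s: 25.42
ee_pos: [0.5366, -0.2622, 0.0179]
eef_rot: [-2.233, -0.003, -1.048]
force: [-3.4, 3.7, 20.6]
grip_width: 0.0006
```

>>> {"api": "step_arm", "payload": {"targets": [[0,-0.6,-0.5,0,0,0],[1.7,-2.9,3.7,0,0,0],[3.3,-5.8,7.4,0,0,0],[3.3,-5.8,7.4,0,0,0],[3.3,-5.8,7.4,0,0,0],[3.3,-5.8,7.4,0,0,0],[0,0,0,0,0,0]]}}

```text
time_s: 26.3
ee_pos: [0.5808, -0.2534, 0.0158]
eef_rot: [-2.232, -0.001, -1.047]
force: [0.6, 0.1, 0.3]
grip_width: 0.0002
```

>>> {"api": "step_arm", "payload": {"targets": [[0,-23.6,-18.5,0,0,0],[-32,-43,-6,0,0,0],[-32,-43,-6,0,0,0],[-32,-43,-6,0,0,0],[-32,-43,-6,0,0,0],[-32,-43,-6,0,0,0]]}}

```text
time_s: 27.05
ee_pos: [0.5937, -0.0598, 0.2355]
eef_rot: [-2.232, -0.001, -1.048]
force: [-0.0, 0.9, -0.1]
grip_width: 0.0004
```

```bash
python3 go2.py .5345 -.265 .04 30 38
python3 - <<'E'
from h import *
for n in('side','top',): snap(n,n+'17')
a=cv2.imread('pics/top17.png')[145:240,320:420];b=cv2.imread('pics/side17.png')[250:345,320:420]
cv2.imwrite('pics/p17.png',cv2.resize(np.hstack([a,b]),None,fx=4,fy=4,interpolation=cv2.INTER_CUBIC))
E
```

```text
27.05 [ 0.5937 -0.0598  0.2355] [-0.02  0.77  0.89 -0.36  2.05 -0.62] [-0.04  0.93 -0.13] 0.00044479595470536245
now-frame shift [148.05 248.82  -1.34] after-turn shift [148.14 248.77  -0.94] turn [-0.11 -0.04  0.02]
```

View pics/p17.png

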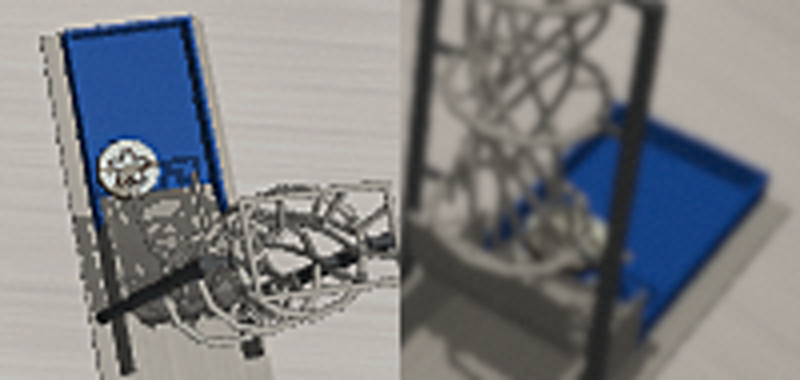

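Run:
```python
from m import *
c=np.load('pics/top17.npz')['pixels'];x0,y0,U=335,172,10
a=c[y0:204,x0:375,::-1]
b=cv2.resize(a,None,fx=U,fy=U,interpolation=cv2.INTER_CUBIC);g=b.copy()
w=np.radians(10.5);ex=np.array([np.cos(w),np.sin(w),0]);ey=np.array([-np.sin(w),np.cos(w),0]);o=np.array([.463,-.2828,0]);ez=np.array([0,0,1.])
# white/dark(not blue) mask centroid
hsv=cv2.cvtColor(b,cv2.COLOR_BGR2HSV);m=((b.min(2)>120)*255).astype(np.uint8)
m=cv2.morphologyEx(m,cv2.MORPH_CLOSE,np.ones((30,30)));m=cv2.morphologyEx(m,cv2.MORPH_OPEN,np.ones((40,40)))
cs,_=cv2.findContours(m,0,2);h=cv2.convexHull(max(cs,key=cv2.contourArea));e=cv2.fitEllipse(h);print('icing',np.array(e[0])/U+[x0-.45,y0-.45],np.array(e[1])/U,e[2])
uv=(np.array(e[0])+.5)/U-.5+[x0,y0]
k=np.linspace(0,2*np.pi,80)
outs=[b]
for t in(0,12):
    q=b.copy();T=np.radians(t);n=np.sin(T)*ex+np.cos(T)*ez;u=np.cos(T)*ex-np.sin(T)*ez
    zt=.012+ .022*np.sin(T)
    ct=back('top',uv,zt)[0];print(t,(ct-o)@ex,(ct-o)@ey)
    for s,col in((0,(0,0,255)),(-.010,(0,255,255))):
        P=np.array([ct+s*n+.022*(np.cos(i)*u+np.sin(i)*ey) for i in k]);pp=proj('top',P)
        if s==0:ee=cv2.fitEllipse(pp.astype(np.float32));print(ee)
        cv2.polylines(q,[((pp+.5-[x0,y0])*U-.5).round().astype(np.int32)],True,col,1)
    outs.append(q)
cv2.imwrite('pics/p18.png',cv2.resize(np.hstack(outs),(798,int(320*798/1200)),interpolation=cv2.INTER_AREA))
```

```text
icing [336.22922039 188.10975647] [10.36338196 34.95668945] 175.68789672851562
0 0.1034572092684753 0.0641003290452605
((336.23138427734375, 188.14031982421875), (14.788168907165527, 15.53046989440918), 119.92232513427734)
12 0.10259392599497538 0.06518135451884914
((336.23870849609375, 188.1664581298828), (13.867236137390137, 15.684370994567871), 107.94688415527344)
```

View pics/p18.png

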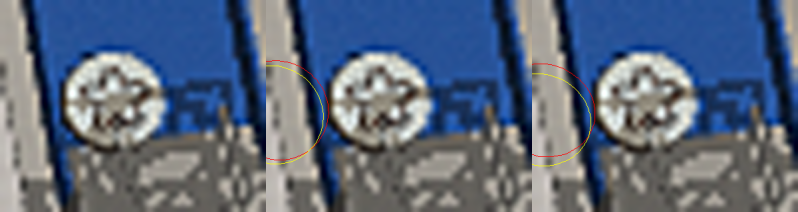

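Run:
```python
from m import *
w=np.radians(10.5);ex=np.array([np.cos(w),np.sin(w),0]);ey=np.array([-np.sin(w),np.cos(w),0]);o=np.array([.463,-.2828,0])
p=back('top',[351.9,186.3],.012)[0]-o;print(p@ex,p@ey)
d=[cv2.imread(f'pics/side{i}.png')[188:232,165:215] for i in(0,17)]
print(cv2.absdiff(*d).mean(), cv2.phaseCorrelate(*[cv2.cvtColor(i,6).astype(np.float32) for i in d]))
cv2.imwrite('pics/p19.png',cv2.resize(np.hstack(d),None,fx=6,fy=6))
```

```text
0.10350098976446487 0.018565982936730296
20.173181818181817 ((0.08233622721039424, 0.2484859542374771), 0.7405361684163412)
```

View pics/p19.png

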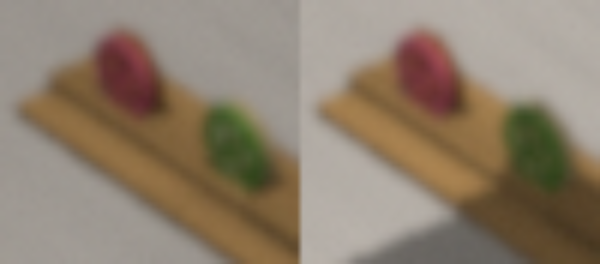

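The pink and green discs stand where they began. The white-iced disc lies face up in the tray at about x = 0.10 and y = 0.019 from the slot, and the arm is clear of everything.

```bash
python3 -c "
from station import job
print(job.hand_in())"
```

```text
the job is handed in; nothing more can be done
None
```

I gripped the white-iced disc by its faces and held it over the slot with the white face away from the tray. I dropped it with its rim about 9 mm below the frame. It went through the guide and came out white face up, but it stopped at the foot of the ramp, partly under a guide wire.

I nudged it further in with the closed fingertips, leaning the tool away from the guide:
- **First try:** the fingertips passed over the disc without touching it.
- **Second try:** I pressed with about 20 N for a moment, eased off, then dragged it about 30 mm further into the tray.

Last checks before handing in at about 27 s:
- **Disc:** it lies white face up at about x = 0.10 m, y = 0.019 m in the slot frame. It looks level and clear of the ramp lip, judged by eye from the top view. My automatic outline fit for the tilt failed because it picked out the wrong object, so there is no measured tilt. Its height is inferred only from where the fingers touched it.
- **Bystanders:** the pink and green discs match their first picture to within 0.3 pixel.
- **Arm:** it was in free air, touching nothing.

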